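Put the charged battery pack back in its own bay

TASK

The battery pack with the yellow band is charged: squeeze its two side release buttons, lift it off the charger and stand it upright on a clear spot of the desk. Let go, take it again by its other two sides, and lower it gently, without dropping it, into the storage bay with the yellow label until it stands fully down and upright. Leave the blue pack in its bay, the tape measure, the string reel and the black tape roll where they are.

Things in the scene. Friction and masses are not known exactly. Their poses are not given: they have to be found in the camera images.
- pack_center (a point): centre of the pack to put away, 40 mm above its underside: upright black block 40 (its x) x 50 (its y) x 80 mm, 0.33 kg, yellow band near the top, yellow label on top; the top 8 mm are 3 mm narrower all round. Its x sides are plain. Each y side has an orange button centred 14 mm above this point. Hooks clip it to the charger until both buttons are pressed. Stored either way round
- release_left (a joint): spring button on the pack's +y side, 14 mm wide, 16 mm high, standing 5 mm proud (60 mm over both buttons): 0 out, 0.005 m flush with the pack (4.5 N); it springs back. It carries a hook at the pack's foot, which is free of the charger once pressed 4 mm
- release_right (a joint): the same for the button on the pack's -y side
- charger_deck (a point): centre of the charger's top, 30 mm above the desk, where the pack stands at first, axes parallel. A fixed grey plinth 84 mm (x) by 96 mm (y). Black jaws beside the pack's button sides end 18.5 mm above this point and reach 37.5 mm to either side; stops before and behind are 8 mm high. The pack comes off straight up
- rack: plywood board 116 mm (x) by 250 mm (y), 12 mm thick, fixed on the desk, with three bays in a row along its y, 80 mm apart, in changing order; origin at the centre of its underside, labels on its -x side. Between charger and rack, about 0.45 m straight ahead of the robot (y about 0.02 m), the desk is clear but for a flat printed sheet: room to stand the pack
- bay_yellow_seat (a point): centre of the inner floor (15 mm above the desk) of the fixed grey bay with yellow sloping label at its front foot and yellow cheek tops. Inside 66 mm wide (its y) and 46 mm deep (its x). The cheeks on its +y and -y sides, 6 mm thick, end 61 mm above this point; front (-x) and back (+x) have only a lip, 4 mm thick, ending 15 mm above this point. x, y are the bay's axes, z up
- bay_blue_seat (a point): the same point of the bay with the blue label, which is of the same shape and holds the blue pack
- bay_red_seat (a point): the same point of the bay with the red label, of the same shape and empty
- pack_blue_center (a point): centre, 40 mm above its underside, of a second, loose pack of the same shape with a blue band (no buttons), which stands in the blue bay; leave it alone
- tape_measure: yellow and black tape measure, 66 by 78 by 40 mm, loose, origin at the centre of its underside; leave it alone
- chalk_reel: teal and black string reel, 60 mm across, 26 mm high, loose, beside the rack's +y end; origin at the centre of its underside; leave it alone
- duct_tape: black tape roll, 64 mm across, 19 mm high, loose, behind the charger; origin at the centre of its underside; leave it alone

How it is judged:
On the way, in this order (a step that is already met when the one before it is completed fails the run):
1. with both release buttons squeezed, the pack is lifted clear of the charger (z of pack_center in the frame of charger_deck above 0.07 m and value of joint each of release_left, release_right above 0.003 m), for 0.1 s.
2. the pack stands upright on the desk, let go (height (world z) of pack_center below 0.045 m and angle between pack_center's own z axis and vertical below 0.1 rad and linear speed of pack below 0.03 m/s and contact force between the fingers and pack below 0.1 N), for 0.2 s.
3. the pack is lifted again by its plain sides, the buttons out (height (world z) of pack_center above 0.075 m and contact force between the fingers and pack above 1 N and value of joint each of release_left, release_right below 0.002 m), for 0.1 s.
At the end, for the whole second after the job is handed in: the yellow-banded pack stands in the yellow-labelled bay: fully down on its floor (within 4 mm), within 10 mm of its centre, upright within 0.08 rad, its sides parallel to the bay's within 0.2 rad, let go and at rest; the blue pack still stands in the blue bay (within 12 mm of its centre) (horizontal distance between pack_center and bay_yellow_seat below 0.01 m and z of pack_center in the frame of bay_yellow_seat between 0.035 and 0.044 m and angle between pack_center's own z axis and vertical below 0.08 rad and angle between the x axis of pack_center and the x axis of bay_yellow_seat, either way round below 0.2 rad and linear speed of pack below 0.02 m/s and contact force between the fingers and pack below 0.1 N and horizontal distance between pack_blue_center and bay_blue_seat below 0.012 m); the robot touches nothing.
It fails at once if the blue pack (20 mm) or the tape measure, string reel or tape roll (25 mm) is shifted (distance of pack_blue_center from where it was at the start of the episode above 0.02 m or distance of any of tape_measure, chalk_reel, duct_tape from where it was at the start of the episode above 0.025 m).
It fails at once if the yellow pack is dropped or thrown (faster than 0.7 m/s out of the fingers) (linear speed of pack above 0.7 m/s and contact force between the fingers and pack below 0.1 N).
It also fails if it takes over 58 s, if anything falls off the work surface, if the arm or the gripper's body presses on something with over 40 N, if the wrist force passes 120 N, or if a joint passes its speed limit or range.

ROBOT

A 6-joint arm with a two-finger parallel gripper is mounted at the origin on a cart in front of the work surface, level with it; the furniture and walls round the work are solid. World frame = base frame: x ahead of the robot, y to its left, z up, the work surface at z = 0. Lengths are in m, angles in rad, forces in N, time in s.
With the tool pointing down it reaches from about 0.35 to 0.725 m from the base axis. Payload 6 kg.
Tool frame: the origin (TCP) lies midway between the tips of the shut fingers; the grasp point (between the pads) lies 19 mm behind it; z points along the fingers, y is the line along which they close (so a half turn about z gives the same grasp; the last joint's range is limited). The gripper opens to 85 mm and grips with 20 to 120 N. Pads are 22 mm wide; open, the fingers measure 114 mm over their backs; the gripper's body (76 mm by 85 mm) begins 54 mm behind the grasp point. The pads swing forward as they close: fully open they stand 13 mm farther back than shut.
Start: joints at [1.471, 0.04, 0.085, 0, -1.615, -0.334], TCP at [0.252, 0.544, 0.231] pointing down, gripper open.
Joint ranges: [-2.56, 2.56], [-1.29, 2.01], [-1.08, 1.49], [-3.29, 1.98], [-2.81, -0.18], [-2.99, 2.99]. Speed limits (rad/s): [2.57, 2.57, 3.01, 3.14, 3.14, 3.14].

INTERFACE

Orientations are given as a unit quaternion [x, y, z, w].
In Python, from rig import status, capture, r gives the robot as it stands.
- The arm moves only by the tool apply_moves, never from a script. Its argument "targets" is one flat list of numbers, 5 for each row, row after row: the shift along the tool's x, y, z in m, then the turn about the tool's z in degrees, then the finger opening in m, from 0 to 0.0854. A call has 1 to 20 rows; each row is the pose to reach, as a shift and turn from the pose commanded when the call began, along the tool's axes at that moment; what a row does not reach only later rows make up. A row lasts 1/12 s, in which the tool goes at most 41.7 mm and 7.16 degrees, less where a joint would pass 70% of its speed; a pose out of reach is approached as far as the arm can. A call with a gripper value outside its range is refused whole. The fingers move at their own pace and stop on an object; "grip_force" is the grip in N (left out, the last holds). Time passes only in rows, so rows that repeat a pose let the fingers close. It gives the time, the measured TCP pose, the force, the opening and the grip force at its end, in the units of the state.
- status.get_obs(): the state, without advancing time (a new reading comes with each control period).
- capture(name): name is "scene" or "top"; returns a dict with "frame" (480x640x3 uint8, blue, green, red), "depth" (480x640 float32, m along the optical axis (not along the pixel's ray), 0 where there is no reading), "fx", "fy", "cx", "cy" (pixels), "cam_to_world" (4x4, takes a point from camera to world coordinates). Camera axes: x right, y down, z forward; pixel columns grow to the right and rows downward; lengths in m; the calibration is good to about 2 mm. A picture is of the moment at which its call begins.
- r.close_job(): hands the job in; it is judged then, once.
The state is a dict: "t": time; "joint_pos": joint angles; "qvel": joint speeds; "effort": joint torques, N m; "tool_pos": TCP position; "tool_rot": TCP orientation; "force": force on the tool from outside, world axes, zero at the start; "wrist_torque": the same for the moment, N m; "width": finger opening in m; "grip_force": force on a finger pad.
Only numpy, scipy, OpenCV 4.12 (cv2) and the standard library are available. Lean on these libraries where they do the work, as an engineer would, in place of code of your own. Each camera call takes 0.05 s, during which the arm holds its last target. There are 200 camera calls.

## Working session

There is one attempt and no reset: what is moved stays moved. The work goes in short steps, Python scripts to look and compute and a tool call to move; the robot and the scene stay as the last step left them, time stands still between calls to the robot, and variables do not carry over. Pictures are saved under pics/ and viewed, at most 10 in all, crops included, and the job is handed in when it is done.

Besides the shell and the picture viewer there is one more tool, called after ">>>" in YAML: its name, and indented under it one key for each argument. apply_moves: Moves the arm, as the interface text tells. Its arguments: {"type":"object","properties":{"targets":{"type":"array"},"grip_force":{"type":"number"}},"required":["targets"]}

```bash
mkdir -p pics; ls; python3 - <<'E'
from rig import status,capture,r
import cv2,numpy as np
o=status.get_obs();print({k:np.round(v,3).tolist() for k,v in o.items()})
for n in("scene","top"):
    c=capture(n);cv2.imwrite(f"pics/{n}0.png",c["frame"]);np.savez(f"{n}0.npz",**c)
    print(n,c["fx"],c["cx"],c["cy"],np.round(c["cam_to_world"],3).tolist())
E
```

```text
pics
{'t': 0.0, 'joint_pos': [1.471, 0.041, 0.084, -0.0, -1.615, -0.334], 'qvel': [-0.0, 0.001, -0.0, -0.0, 0.001, -0.001], 'effort': [0.001, -36.82, 34.74, 6.932, -0.006, -0.0], 'tool_pos': [0.252, 0.544, 0.23], 'tool_rot': [0.977, -0.215, -0.0, 0.001], 'force': [0.104, -0.219, 0.196], 'wrist_torque': [-0.039, 0.054, -0.023], 'grip_force': 0.0, 'width': 0.085}
scene 457.06699436424185 317.27947559688346 233.9882578392439 [[0.899, -0.303, 0.317, 0.178], [-0.438, -0.649, 0.622, -0.555], [0.017, -0.697, -0.716, 0.916], [0.0, 0.0, 0.0, 1.0]]
top 471.60687415357444 320.41704540285014 239.04313373067507 [[-0.011, -0.995, 0.099, 0.44], [-1.0, 0.01, -0.011, 0.16], [0.01, -0.099, -0.995, 1.114], [0.0, 0.0, 0.0, 1.0]]
```

View pics/scene0.png

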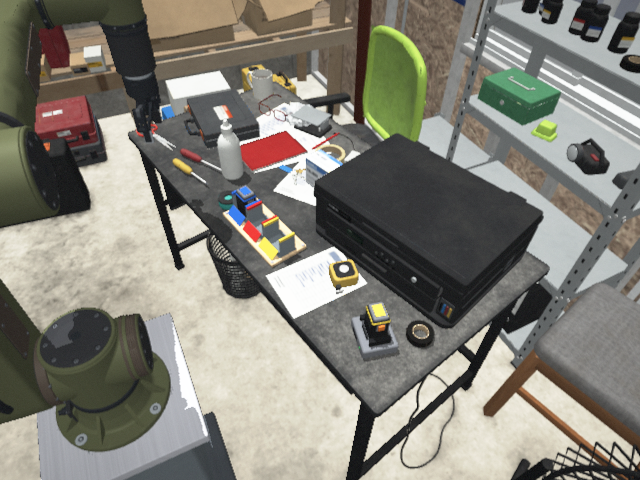

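View pics/top0.png

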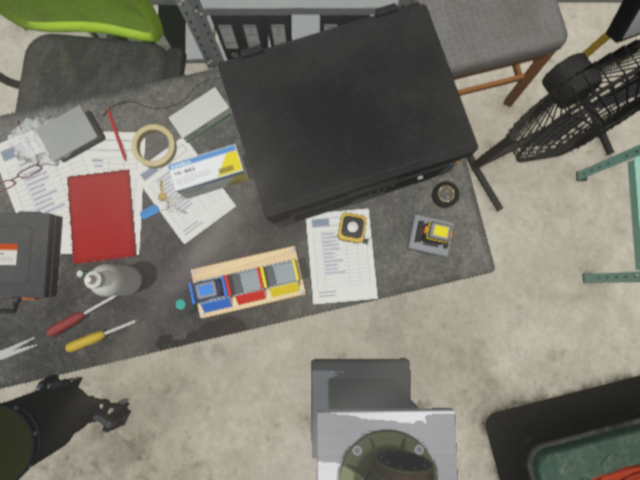

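The scene view shows the pack on the charger at (376,320) and the rack at (265,235), with the yellow bay at its near end. In the top view, the pack is at (438,232), the yellow bay at (284,275), the tape measure at (353,228) and the roll at (446,193). The black case sits behind them.

```bash
cat >h.py <<'E'
import numpy as np,cv2
def load(f):
    d=np.load(f); return {k:d[k] for k in d.files}
def ray(c,uv,z):
    uv=np.atleast_2d(uv).astype(float);T=c["cam_to_world"]
    d=np.c_[(uv[:,0]-c["cx"])/c["fx"],(uv[:,1]-c["cy"])/c["fy"],np.ones(len(uv))]@T[:3,:3].T
    return T[:3,3]+d*((z-T[2,3])/d[:,2])[:,None]
def cloud(c):
    v,u=np.mgrid[:480,:640];z=c["depth"];T=c["cam_to_world"]
    p=np.dstack([(u-c["cx"])/c["fx"]*z,(v-c["cy"])/c["fy"]*z,z])
    return p@T[:3,:3].T+T[:3,3]
def comps(c,lo,hi,amin=15):
    m=cv2.inRange(cv2.cvtColor(c["frame"],cv2.COLOR_BGR2HSV),lo,hi)
    n,l,s,ce=cv2.connectedComponentsWithStats(m)
    return [(l==i,s[i],ce[i]) for i in range(1,n) if s[i,4]>=amin]
E
python3 - <<'E'
from h import *
for n in("top","scene"):
    c=load(n+"0.npz");P=cloud(c)
    print(n)
    for m,s,ce in comps(c,(22,120,110),(35,255,255)):
        p=P[m];p=p[c["depth"][m]>0]
        if len(p) and .3<np.median(p[:,0])<.8 and abs(np.median(p[:,1]))<.4: print(s.tolist(),np.round(ce,1),"med",np.median(p,0).round(4),"zmax",p[:,2].max().round(3))
c=load("top0.npz");P=cloud(c)
# height-slab rects
for name,(u0,u1,v0,v1),z0,z1 in [("packtop",(400,470,200,265),.098,.125),("deck",(400,470,200,265),.022,.036),("rackboard",(170,320,235,330),.006,.02),("cheeks",(170,320,235,330),.068,.084),("tape",(330,380,205,250),.03,.05)]:
    m=np.zeros((480,640),bool);m[v0:v1,u0:u1]=1
    m&=(P[...,2]>z0)&(P[...,2]<z1)
    q=P[m];
    rr=cv2.minAreaRect(q[:,:2].astype(np.float32)*1000);print(name,len(q),np.round(rr[0],1),np.round(rr[1],1),round(rr[2],1),"z",np.median(q[:,2]).round(4))
f=c["frame"]
a=cv2.resize(f[190:270,395:475],None,fx=5,fy=5,interpolation=2);b=cv2.resize(f[240:320,235:315],None,fx=5,fy=5,interpolation=2)
cv2.imwrite("pics/crop.png",np.hstack([a,b]))
E
```

```text
top
[219, 151, 22, 24, 313] [230.3 163.1] med [0.7098 0.3451 0.0971] zmax 0.103
[236, 175, 9, 5, 28] [239.9 177. ] med [0.69   0.3301 0.0512] zmax 0.066
[338, 213, 28, 29, 227] [351.4 228.7] med [0.563  0.0772 0.0342] zmax 0.04
[426, 222, 21, 21, 66] [432.2 234.8] med [ 0.5418 -0.089   0.0982] zmax 0.103
[434, 225, 14, 12, 132] [440.5 230.6] med [ 0.5547 -0.1101  0.1094] zmax 0.114
[292, 259, 7, 21, 59] [295.3 269.2] med [0.4774 0.2048 0.0744] zmax 0.08
[260, 267, 7, 21, 82] [263.1 276.9] med [0.4606 0.2751 0.0734] zmax 0.079
[270, 283, 29, 14, 255] [284.2 289.3] med [0.4334 0.2322 0.0238] zmax 0.036
scene
[263, 217, 16, 10, 60] [270.5 221.5] med [0.4589 0.271  0.0733] zmax 0.081
[279, 232, 16, 11, 63] [286.5 236.9] med [0.4737 0.2013 0.0738] zmax 0.078
[259, 237, 19, 23, 209] [267.8 248.3] med [0.4312 0.23   0.0227] zmax 0.034
[329, 259, 29, 28, 346] [343.2 276. ] med [0.5616 0.0494 0.0311] zmax 0.04
[372, 304, 13, 13, 112] [378.2 310.1] med [ 0.5527 -0.113   0.1106] zmax 0.114
[366, 306, 25, 20, 89] [375.2 318.6] med [ 0.5386 -0.1309  0.097 ] zmax 0.102
packtop 389 [ 554.3 -108.8] [51.  39.6] 77.6 z 0.1079
deck 697 [ 574.8 -113.8] [ 96.6 126.8] 78.3 z 0.0279
rackboard 3474 [431. 341.] [145.5 303.4] 12.3 z 0.0118
cheeks 497 [450.7 318. ] [ 47.3 238.5] 12.2 z 0.0746
tape 735 [581.1  76.3] [92.2 75. ] 16.6 z 0.0361
```

View pics/crop.png

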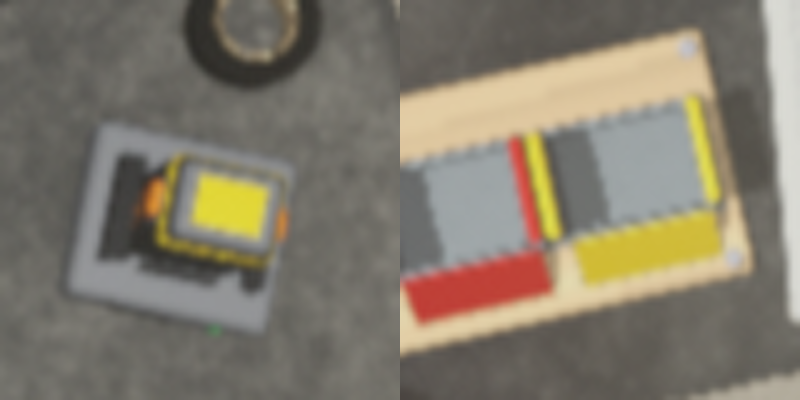

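The crop shows the pack with its yellow top label and orange buttons at left and right. The charger's long axis tilts right-down and the rack tilts right-up. The yellow bay is empty and sits at the -y end.

```bash
cat >>h.py <<'E'
def rel(obs,target,yaw_turn=0):
    from scipy.spatial.transform import Rotation as R
    q=R.from_quat(obs["tool_rot"]);return q.inv().apply(np.array(target)-obs["tool_pos"])
E
python3 - <<'E'
from h import *
from rig import status
C={n:load(n+"0.npz") for n in("top","scene")}
def tri(a,b):
    # two-ray closest point
    L=[];
    for c,uv in((C["top"],a),(C["scene"],b)):
        p=ray(c,uv,0)[0];o=c["cam_to_world"][:3,3];L.append((o,(p-o)/np.linalg.norm(p-o)))
    A=sum(np.eye(3)-np.outer(d,d) for o,d in L);B=sum((np.eye(3)-np.outer(d,d))@o for o,d in L)
    return np.linalg.solve(A,B)
for n,a,b,z in(("pack",(440.5,230.6),(378.2,310.1),.110),("ch-",(295.3,269.2),(286.5,236.9),.076),("ch+",(263.1,276.9),(270.5,221.5),.076)):
    print(n,"top",ray(C["top"],a,z)[0].round(4),"scene",ray(C["scene"],b,z)[0].round(4),"tri",tri(a,b).round(4))
c=C["top"]
# plinth outline (colour) and rack board outline by colour, at known heights
hsv=cv2.cvtColor(c["frame"],cv2.COLOR_BGR2HSV)
m=cv2.inRange(hsv,(8,40,150),(21,140,255));n,l,s,ce=cv2.connectedComponentsWithStats(m)
pts=[]
for i in range(1,n):
    if s[i,4]>100 and 180<ce[i][0]<310 and 240<ce[i][1]<330: v,u=np.where(l==i);pts.append(np.c_[u,v])
w=ray(c,np.vstack(pts),.012)
print("board",cv2.minAreaRect((w[:,:2]*1000).astype(np.float32)))
m,s,ce=[k for k in comps(c,(22,120,110),(35,255,255)) if abs(k[2][0]-440.5)<1][0]
v,u=np.where(m);w=ray(c,np.c_[u,v],.11);print("label",cv2.minAreaRect((w[:,:2]*1000).astype(np.float32)))
b=[k for k in comps(c,(5,150,150),(17,255,255),8) if 400<k[2][0]<470 and 200<k[2][1]<260]
for k in b: print("orange",k[2].round(1),ray(c,k[2],.084)[0].round(4),k[1][4])
E
```

```text
pack top [ 0.5553 -0.1096  0.11  ] scene [ 0.5528 -0.1127  0.11  ] tri [ 0.5553 -0.1105  0.1058]
ch- top [0.4769 0.2041 0.076 ] scene [0.4738 0.1984 0.076 ] tri [0.4767 0.2046 0.0689]
ch+ top [0.4607 0.2748 0.076 ] scene [0.4579 0.2678 0.076 ] tri [0.4608 0.2757 0.0679]
board ((452.0752868652344, 317.9434814453125), (117.02497863769531, 249.98931884765625), 12.314352989196777)
label ((555.3460693359375, -109.59789276123047), (29.320770263671875, 20.894351959228516), 78.04518127441406)
orange [425.5 229.1] [ 0.562  -0.0836  0.084 ] 17
```

>>> apply_moves:
  targets: [0.549,0.467,0.03,-12.8,0.085,0.549,0.467,0.03,-12.8,0.085,0.549,0.467,0.03,-12.8,0.085,0.549,0.467,0.03,-12.8,0.085,0.549,0.467,0.03,-12.8,0.085,0.549,0.467,0.03,-12.8,0.085,0.549,0.467,0.03,-12.8,0.085,0.549,0.467,0.03,-12.8,0.085,0.549,0.467,0.03,-12.8,0.085,0.549,0.467,0.03,-12.8,0.085,0.549,0.467,0.03,-12.8,0.085,0.549,0.467,0.03,-12.8,0.085,0.549,0.467,0.03,-12.8,0.085,0.549,0.467,0.03,-12.8,0.085,0.549,0.467,0.03,-12.8,0.085,0.549,0.467,0.03,-12.8,0.085,0.549,0.467,0.03,-12.8,0.085,0.549,0.467,0.03,-12.8,0.085,0.549,0.467,0.03,-12.8,0.085,0.549,0.467,0.03,-12.8,0.085]

```text
t: 1.77
tool_pos: [0.5538, -0.1108, 0.2003]
tool_rot: [0.994, -0.106, -0.001, 0.0]
force: [0.4, 0.4, -0.5]
width: 0.0847
grip_force: 0.0
```

```bash
python3 - <<'E'
from rig import capture
import cv2,numpy as np
a=capture("scene")["frame"][190:370,280:460];b=capture("top")["frame"][150:330,350:530]
cv2.imwrite("pics/over.png",np.hstack([cv2.resize(k,(400,400),interpolation=2) for k in(a,b)]))
E
```

```text
(no output)
```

View pics/over.png

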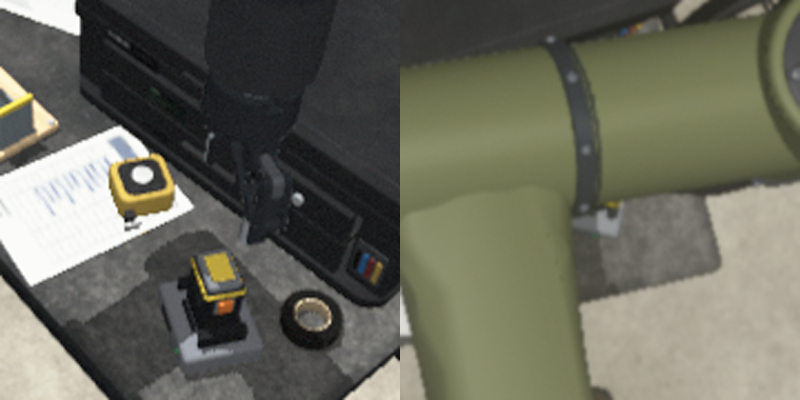

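The gripper is centred over the pack, with the near finger tip at about crop (245,242) as predicted. I'm descending over the buttons and squeezing.

>>> apply_moves:
  targets: [0,0,0.03,0,0.085,0,0,0.06,0,0.085,0,0,0.09,0,0.085,0,0,0.11,0,0.085,0,0,0.125,0,0.085,0,0,0.139,0,0.085,0,0,0.139,0,0.085,0,0,0.139,0,0.085,0,0,0.139,0,0.04,0,0,0.139,0,0.04,0,0,0.139,0,0.04,0,0,0.139,0,0.04,0,0,0.139,0,0.04,0,0,0.139,0,0.04,0,0,0.139,0,0.04,0,0,0.139,0,0.04]
  grip_force: 45

```text
t: 3.2
tool_pos: [0.555, -0.1104, 0.0643]
tool_rot: [0.994, -0.105, 0.001, 0.0]
force: [-0.5, -0.4, 6.6]
width: 0.0492
grip_force: 48.6
```

>>> apply_moves:
  targets: [0,0,-0.01,0,0.04,0,0,-0.02,0,0.04,0,0,-0.03,0,0.04,0,0,-0.045,0,0.04,0,0,-0.06,0,0.04,0,0,-0.075,0,0.04,0,0,-0.09,0,0.04,0,0,-0.1,0,0.04,0,0,-0.1,0,0.04,0,0,-0.1,0,0.04]

```text
t: 4.03
tool_pos: [0.5541, -0.1099, 0.1625]
tool_rot: [0.994, -0.105, 0.0, -0.0]
force: [-0.3, 0.6, -3.1]
width: 0.0495
grip_force: 47.7
```

```bash
python3 - <<'E'
from rig import capture
from h import *
c=capture("scene");cv2.imwrite("pics/lift.png",cv2.resize(c["frame"][150:370,260:500],(720,660))[:600])
P=cloud(c)
for m,s,ce in comps(c,(22,120,110),(35,255,255),8):
    p=P[m];print(ce.round(1),s[4],np.median(p,0).round(3)) if 300<ce[0]<450 else 0
E
```

```text
[343.1 275.7] 338 [0.561 0.05  0.032]
[379.2 280.1] 32 [ 0.546 -0.104  0.209]
[375.4 289.3] 37 [ 0.534 -0.118  0.195]
```

View pics/lift.png

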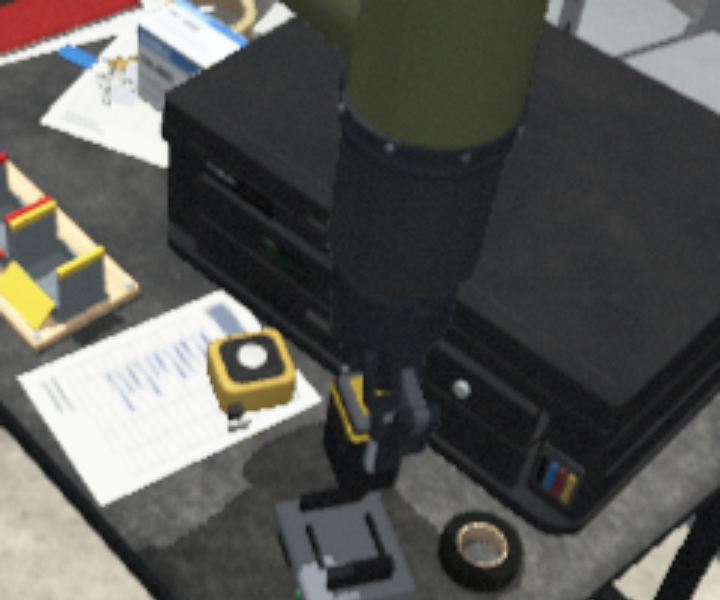

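The pack is off, clear of the charger, and held in the fingers at about crop (365,420). Next I carry it to the clear spot and turn it to the rack's yaw.

>>> apply_moves:
  targets: [-0.03,-0.025,0,-6,0.04,-0.055,-0.05,0,-12,0.04,-0.085,-0.08,0,-18,0.04,-0.11,-0.101,0,-24.4,0.04,-0.11,-0.101,0,-24.4,0.04,-0.11,-0.101,0.03,-24.4,0.04,-0.11,-0.101,0.06,-24.4,0.04,-0.11,-0.101,0.085,-24.4,0.04,-0.11,-0.101,0.105,-24.4,0.04,-0.11,-0.101,0.118,-24.4,0.04,-0.11,-0.101,0.118,-24.4,0.04,-0.11,-0.101,0.118,-24.4,0.04]

```text
t: 5.08
tool_pos: [0.4667, 0.0112, 0.0433]
tool_rot: [0.994, 0.107, -0.001, 0.001]
force: [0.1, -0.4, -2.0]
width: 0.0493
grip_force: 48.4
```

>>> apply_moves:
  targets: [0,0,0.002,0,0.04,0,0,0.004,0,0.04,0,0,0.006,0,0.04,0,0,0.0075,0,0.04,0,0,0.009,0,0.04,0,0,0.009,0,0.04]

```text
t: 5.58
tool_pos: [0.4674, 0.0116, 0.0351]
tool_rot: [0.994, 0.108, -0.0, -0.0]
force: [-0.3, 1.2, -3.5]
width: 0.0498
grip_force: 48.5
```

>>> apply_moves:
  targets: [0,0,0.001,0,0.04,0,0,0.002,0,0.04,0,0,0.003,0,0.04,0,0,0.003,0,0.04]

```text
t: 5.92
tool_pos: [0.4683, 0.0116, 0.0343]
tool_rot: [0.994, 0.108, 0.001, 0.0]
force: [-3.5, -0.4, 6.6]
width: 0.0493
grip_force: 49.6
```

Contact with the desk is made (6.6 N). I'm releasing and rising.

>>> apply_moves:
  targets: [0,0,0,0,0.06,0,0,0,0,0.085,0,0,0,0,0.085,0,0,0,0,0.085,0,0,0,0,0.085,0,0,0,0,0.085,0,0,-0.01,0,0.085,0,0,-0.03,0,0.085,0,0,-0.06,0,0.085,0,0,-0.09,0,0.085,0,0,-0.11,0,0.085,0,0,-0.11,0,0.085]

```text
t: 6.92
tool_pos: [0.4699, 0.0118, 0.1487]
tool_rot: [0.994, 0.108, 0.004, -0.0]
force: [0.5, 0.6, 0.5]
width: 0.0846
grip_force: 0.0
```

```bash
python3 - <<'E'
from rig import capture,status
from h import *
c=capture("scene");cv2.imwrite("pics/stand.png",cv2.resize(c["frame"][150:370,230:470],(720,660))[:600])
P=cloud(c)
for m,s,ce in comps(c,(22,120,110),(35,255,255),8):
    if 280<ce[0]<450: print(ce.round(1),s,np.median(P[m],0).round(3),ray(c,ce,.08)[0].round(4))
print(status.get_obs()["tool_pos"])
E
```

```text
[283.6  82.2] [273  74  22  19 142] [ 1.167  1.894 -0.455] [0.7818 0.9419 0.08  ]
[285.9 237.3] [279 232  15  11  55] [0.47  0.2   0.073] [0.4704 0.1942 0.08  ]
[347.7 277.5] [333 259  25  28 248] [0.575 0.045 0.03 ] [0.5498 0.0132 0.08  ]
[316.5 290.6] [310 285  14  12 105] [0.467 0.01  0.08 ] [0.4672 0.0099 0.08  ]
[315.8 299.4] [304 292  25  14  61] [ 0.454 -0.011  0.067] [ 0.455  -0.0116  0.08  ]
[448.7 312.7] [447 310   4   6  11] [ 0.711 -0.163  0.067] [ 0.7039 -0.1687  0.08  ]
[0.46891718 0.01193211 0.1458521 ]
```

View pics/stand.png

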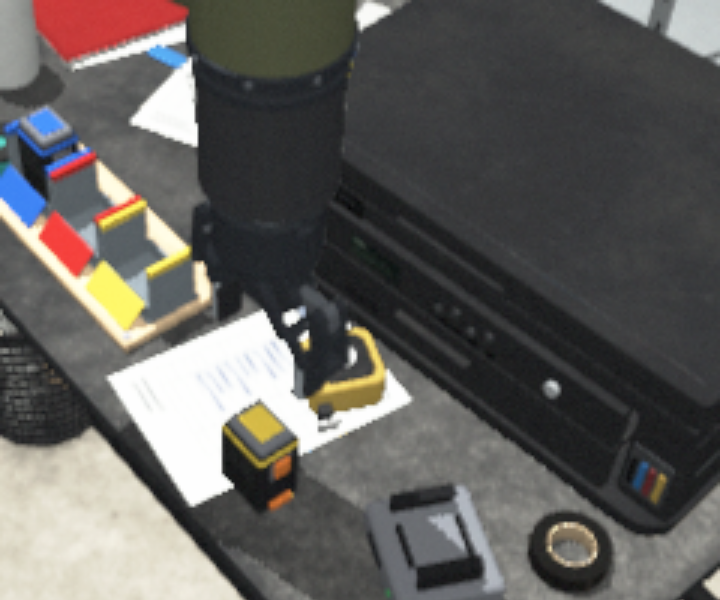

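The pack stands upright at crop (260,450), clear of the tape measure. I'm turning 90° and gripping the plain sides.

>>> apply_moves:
  targets: [0,0,0,7,0.07,0,0,0,14,0.07,0,0,0,21,0.07,0,0,0,28,0.07,0,0,0,35,0.07,0,0,0,42,0.07,0,0,0,49,0.07,0,0,0,56,0.07,0,0,0,63,0.07,0,0,0,70,0.07,0,0,0,77,0.07,0,0,0,84,0.07,0,0,0,90,0.07,0,0,0,90,0.07,0,0,0,90,0.07]

```text
t: 8.22
tool_pos: [0.4673, 0.0116, 0.1419]
tool_rot: [0.78, -0.626, -0.0, 0.0]
force: [1.3, 0.1, 0.3]
width: 0.0698
grip_force: 0.0
```

>>> apply_moves:
  targets: [0,0,0.03,0,0.07,0,0,0.055,0,0.07,0,0,0.08,0,0.07,0,0,0.1,0,0.07,0,0,0.112,0,0.07,0,0,0.112,0,0.07,0,0,0.112,0,0.055,0,0,0.112,0,0.046,0,0,0.112,0,0.03,0,0,0.112,0,0.03,0,0,0.112,0,0.03,0,0,0.112,0,0.03,0,0,0.112,0,0.03]
  grip_force: 45

```text
t: 9.3
tool_pos: [0.4686, 0.0119, 0.0321]
tool_rot: [0.779, -0.627, 0.001, -0.001]
force: [-1.5, 0.6, 7.3]
width: 0.0396
grip_force: 47.0
```

>>> apply_moves:
  targets: [0,0,-0.02,0,0.03,0,0,-0.05,0,0.03,0,0,-0.08,0,0.03,0,0,-0.11,0,0.03,0,0,-0.12,0,0.03,0,0,-0.12,0,0.03,0,0,-0.12,0,0.03,-0.03,-0.007,-0.12,0,0.03,-0.06,-0.013,-0.12,0,0.03,-0.09,-0.02,-0.12,0,0.03,-0.12,-0.027,-0.12,0,0.03,-0.15,-0.033,-0.12,0,0.03,-0.18,-0.04,-0.12,0,0.03,-0.205,-0.045,-0.12,0,0.03,-0.221,-0.049,-0.12,0,0.03,-0.221,-0.049,-0.12,0,0.03,-0.221,-0.049,-0.12,0,0.03]

```text
t: 10.72
tool_pos: [0.4673, 0.2379, 0.1479]
tool_rot: [0.779, -0.627, -0.0, 0.002]
force: [-0.1, -0.3, -2.8]
width: 0.0396
grip_force: 46.6
```

```bash
python3 - <<'E'
from rig import capture,status
from h import *
a=capture("scene");b=capture("top")
np.savez("s2.npz",**a);np.savez("t2.npz",**b)
cv2.imwrite("pics/bay.png",np.hstack([cv2.resize(a["frame"][170:290,210:330],(400,400),interpolation=2),cv2.resize(b["frame"][200:320,220:340],(400,400),interpolation=2)]))
for c in(a,b):
  P=cloud(c);print()
  for m,s,ce in comps(c,(22,120,80),(35,255,255),8):
    p=np.median(P[m],0)
    if .35<p[0]<.6 and .1<p[1]<.35: print(ce.round(1),s,p.round(3))
E
```

```text
[277.7 193.2] [274 188  10  10  58] [0.47  0.23  0.196]
[280.7 202.5] [273 198  17   9  49] [0.469 0.214 0.182]
[267.9 222.8] [263 220  11   7  39] [0.451 0.27  0.073]
[286.5 237. ] [279 232  16  11  62] [0.475 0.201 0.073]
[267.8 248.4] [259 237  19  23 212] [0.431 0.228 0.023]

[296.2 274.2] [295 269   4  11  28] [0.466 0.203 0.074]
[292.3 287.8] [286 283  13  11 103] [0.436 0.212 0.024]
```

View pics/bay.png

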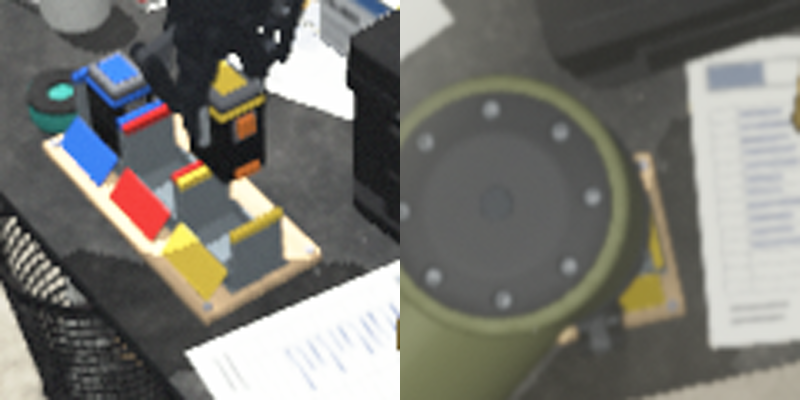

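The pack hangs over the yellow bay at left crop (235,130). The top view is blocked by the wrist. I'll lower to just above the lips.

>>> apply_moves:
  targets: [0,-0.0013,0,0,0.03,0,-0.0013,0.015,0,0.03,0,-0.0013,0.03,0,0.03,0,-0.0013,0.038,0,0.03,0,-0.0013,0.046,0,0.03,0,-0.0013,0.054,0,0.03,0,-0.0013,0.062,0,0.03,0,-0.0013,0.07,0,0.03,0,-0.0013,0.076,0,0.03,0,-0.0013,0.076,0,0.03]

```text
t: 11.65
tool_pos: [0.4688, 0.2378, 0.0726]
tool_rot: [0.779, -0.627, -0.0, 0.001]
force: [-1.0, -0.3, -3.6]
width: 0.0394
grip_force: 46.6
```

```bash
python3 - <<'E'
from rig import capture
from h import *
a=capture("scene")
cv2.imwrite("pics/bay2.png",cv2.resize(a["frame"][190:280,230:320],(600,600),interpolation=2))
P=cloud(a)
for m,s,ce in comps(a,(22,120,80),(35,255,255),8):
    p=np.median(P[m],0)
    if .35<p[0]<.6 and .1<p[1]<.35: print(ce.round(1),s,p.round(3),ray(a,ce,.113)[0].round(4))
E
```

```text
[279.6 215.9] [276 211   9  10  55] [0.471 0.23  0.121] [0.4742 0.241  0.113 ]
[282.3 224.8] [275 221  16   8  43] [0.468 0.214 0.107] [0.4678 0.2083 0.113 ]
[285.9 237. ] [278 232  17  11  72] [0.473 0.202 0.073] [0.4592 0.1655 0.113 ]
[268.  248.3] [258 237  20  23 220] [0.431 0.228 0.023] [0.4061 0.1494 0.113 ]
```

View pics/bay2.png

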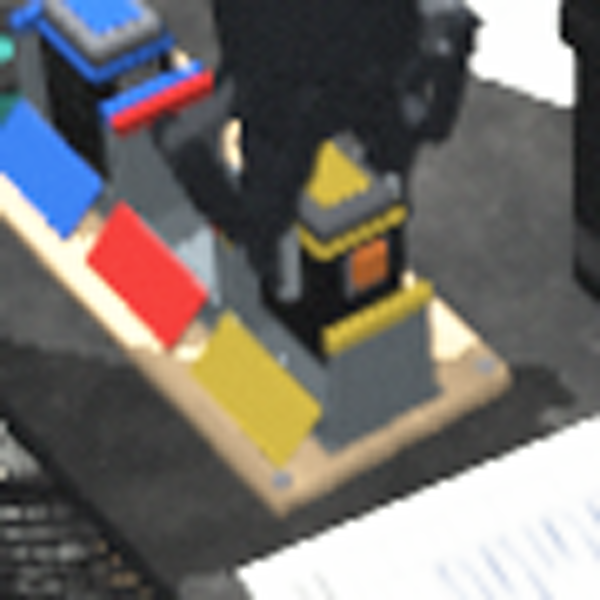

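The pack is between the cheeks (pack at (345,260), -y cheek top at (380,315)) and squared to them. I'll go down slowly past the lip.

>>> apply_moves:
  targets: [0,0,0.002,0,0.03,0,0,0.004,0,0.03,0,0,0.006,0,0.03,0,0,0.008,0,0.03,0,0,0.01,0,0.03,0,0,0.012,0,0.03,0,0,0.014,0,0.03,0,0,0.014,0,0.03]

```text
t: 12.37
tool_pos: [0.4692, 0.2381, 0.0597]
tool_rot: [0.779, -0.627, -0.0, 0.0]
force: [-0.6, -0.2, -2.0]
width: 0.0394
grip_force: 46.6
```

>>> apply_moves:
  targets: [0,0,0.002,0,0.03,0,0,0.004,0,0.03,0,0,0.006,0,0.03,0,0,0.008,0,0.03,0,0,0.0095,0,0.03,0,0,0.011,0,0.03,0,0,0.011,0,0.03]

```text
t: 12.95
tool_pos: [0.4693, 0.2382, 0.0488]
tool_rot: [0.779, -0.627, -0.0, 0.0]
force: [-0.2, -0.0, -2.2]
width: 0.0394
grip_force: 46.6
```

>>> apply_moves:
  targets: [0,0,0.001,0,0.03,0,0,0.002,0,0.03,0,0,0.003,0,0.03,0,0,0.0035,0,0.03,0,0,0.0035,0,0.03]

```text
t: 13.37
tool_pos: [0.4697, 0.2384, 0.0472]
tool_rot: [0.779, -0.627, 0.0, -0.0]
force: [-3.4, -1.0, 4.7]
width: 0.0395
grip_force: 47.5
```

It's on the floor (bottom 15.1 mm). Releasing and rising.

>>> apply_moves:
  targets: [0,0,0,0,0.05,0,0,0,0,0.065,0,0,0,0,0.065,0,0,0,0,0.065,0,0,-0.005,0,0.065,0,0,-0.02,0,0.065,0,0,-0.05,0,0.065,0,0,-0.08,0,0.065,0,0,-0.11,0,0.065,0,0,-0.15,0,0.065,0.03,0,-0.16,0,0.065,0.07,0,-0.16,0,0.065,0.11,0,-0.16,0,0.065,0.15,0,-0.16,0,0.065,0.18,0,-0.16,0,0.065,0.18,0,-0.16,0,0.065,0.18,0,-0.16,0,0.065]

```text
t: 14.78
tool_pos: [0.5081, 0.061, 0.2062]
tool_rot: [0.778, -0.628, 0.0, -0.0]
force: [0.3, 0.1, 0.0]
width: 0.0649
grip_force: 0.0
```

```bash
python3 - <<'E'
from rig import capture
from h import *
a=capture("scene");b=capture("top")
cv2.imwrite("pics/fin.png",np.hstack([cv2.resize(a["frame"][180:280,210:310],(400,400),interpolation=2),cv2.resize(b["frame"][230:330,220:320],(400,400),interpolation=2)]))
for c in(a,b):
  P=cloud(c);print()
  for m,s,ce in comps(c,(22,120,80),(35,255,255),8):
    p=np.median(P[m],0)
    if .35<p[0]<.6 and .1<p[1]<.35: print(ce.round(1),s,p.round(3),ray(c,ce,.095)[0].round(4))
E
```

```text
[275.1 228.2] [263 219  28  17  89] [0.454 0.23  0.08 ] [0.453  0.2217 0.095 ]
[278.9 222.6] [273 219  12   9  63] [0.469 0.236 0.096] [0.4696 0.2363 0.095 ]
[286. 237.] [278 232  17  11  71] [0.473 0.202 0.073] [0.4659 0.1816 0.095 ]
[268.1 248.3] [259 237  19  23 216] [0.432 0.227 0.023] [0.4115 0.1651 0.095 ]
```

View pics/fin.png

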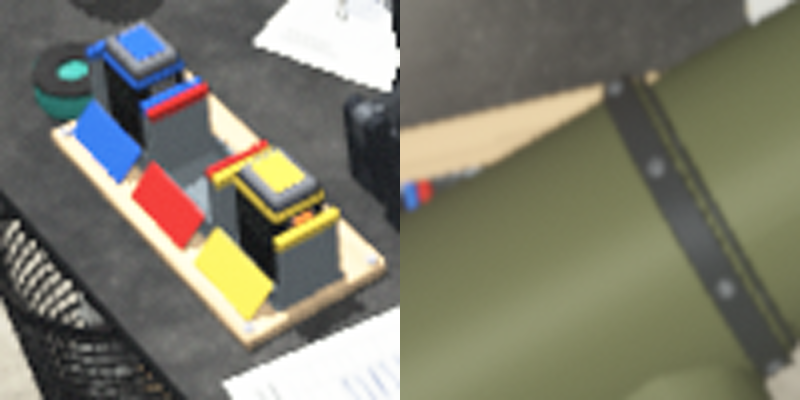

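The pack stands fully down and upright in the yellow bay (left crop (285,200)), its top level with the blue pack's, and the gripper is clear.

```bash
python3 -c "
from rig import r
print(r.close_job())"
```

```text
the job is handed in; nothing more can be done
None
```

The yellow pack is in the yellow-labelled bay, fully down and upright in the last picture; the robot is clear and the job is handed in, though the hand-in returned no verdict.

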